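# Hang the clay jaguar on the cam lift and hold it raised for painting

### The job

Hang the terracotta jaguar by its wire hanger on the hook of the little cam lift and let go of it, so that it hangs free. Then swing the cam lever up until it stands straight up, where the hook is at its highest, and finish while still holding the lever there, since it springs back when released, with the jaguar hanging still so that its belly can be painted. Leave the two dove whistles, the bowl and the stick where they are, and do not tip the jaguar over.

Things in the scene. Friction and masses are not known exactly. Their poses are not given: they have to be found in the camera images.
- jaguar: terracotta jaguar figurine, about 220 g, 155 mm long, 40 wide. Origin under its feet, below the middle of its hanger; x along the body (head at -x), z up. Back 57 mm high. Over it, in the xz plane, a rigid arch of 6 mm wire: legs 62 mm apart, underside of its top 115 mm above the feet (flat for 16 mm, then sloping). Hangs level from the top of the arch. A stem on the arch carries a wooden grip
- jaguar_grip (a point): centre of the square wooden grip on top of the jaguar's hanger, 155 mm above the jaguar's feet and 40 mm above the underside of the wire arch; 20 x 20 mm and 36 mm tall, sides parallel to the jaguar's x and y, meant to be gripped from above
- lift: fixed cam lift: an ash board (220 x 255 mm, top 30 mm above the bench) carrying a pine holding block (90 x 66 mm, up to 168 mm above the bench) held by an iron C-clamp at its far edge. Origin on the bench under the middle of the block; z up. The lever is on its -y side, the hook on its +y side. Lever axle along its y axis
- hook: steel follower post rising out of the middle of the pine block, with a hook of 8 mm round bar that runs from the post's top out along the lift's +y; it slides straight up by 22 mm as the cam lever is turned to upright. Axes parallel to those of the lift
- hook_seat (a point): top of the hook bar in its seat, 90 mm to +y of the post, 180 mm above the bench with the lift down; bar 8 mm thick. Beyond the seat the bar turns up: the tip ends 24 mm further out (+y), its top 15 mm above this point; towards the post the bar's top is 10 mm above it. Pass the arch over the tip from the +y side and lower it; the jaguar then hangs along the lift's x, either way round
- lever: iron cam lever (bar 14 x 12 mm, round knob at its end) with its axle and cam disc, turning about the lift's y axis. Origin on the axle at the post. At rest the lever leans to the lift's -x, 1.35 rad from upright, nearly level; swung up to straight up it gives the highest lift; it can go 0.7 rad past that, where the hook sinks again. A spring returns it; about 3 N at the knob, 4 N on the way, hold it upright
- lever_knob (a point): centre of the lever's round wooden knob, a short cylinder 28 mm in diameter and 26 mm long along the lift's y, 140 mm from the axle; it swings in the lift's xz plane; at rest 101 mm above the bench, upright 210 mm above it and straight above point cam_pivot. It can be pinched from above by its flat ends (across the lift's y) and carried round the arc
- cam_pivot (a point): fixed point on the axle axis at the middle of the lever's thickness, 70 mm above the bench, 95 mm to the lift's -y: the centre of the knob's arc
- dove_a: cream clay dove whistle, 75 mm long, 55 mm tall, bystander; origin at its underside
- dove_b: second dove whistle, same, bystander; origin at its underside
- bowl: speckled blue enamel bowl, 110 mm wide, 45 mm high, bystander; origin at the centre of its underside
- stick: maple pointing stick, 8 x 8 mm, 160 mm long, lying on the bench, bystander; origin at its underside
There are look-alikes about, which are no part of the job. What is meant by the jaguar is not black or green, and is the larger of those in its own colour.

How it is judged:
By the outcome, as a careful person would: the job done as asked, in the order asked, and still so for the second after the job is handed in, while the arm keeps its last pose, push and grip.
It also fails if it takes over 64 s, if anything falls off the work surface, if the arm or the gripper's body presses on something with over 40 N, if the wrist force passes 120 N, or if a joint passes its speed limit or range.

### The arm

A 6-joint arm with a two-finger parallel gripper is mounted at the origin on the work surface. World frame = base frame: x ahead of the robot, y to its left, z up, the work surface at z = 0. Lengths are in m, angles in rad, forces in N, time in s.
With the tool pointing down it reaches from about 0.275 to 0.825 m from the base axis. Payload 5.2 kg.
Tool frame: the origin (TCP) lies at the very end of the fingers, on their centre line; the grasp point (between the pads) lies 19 mm behind it; x points along the fingers, y is the direction in which the jaws open and shut, and the axes are right-handed (so a half turn about x gives the same grasp; the last joint's range is limited). The gripper opens to 93 mm and grips with 3 to 60 N. Pads are 15 mm wide; open, the fingers measure 128 mm over their backs; the gripper's body (75 mm by 188 mm) begins 65 mm behind the grasp point.
Start: joints at [0.968, 0.259, 1.535, -0, 1.348, -0.203], TCP at [0.214, 0.507, 0.189] pointing down, gripper open.
Joint ranges: [-3.14, 3.14], [-0.91, 2.08], [0.19, 2.58], [-1.22, 4.36], [0.22, 2.71], [-3.12, 3.12]. Speed limits (rad/s): [2.57, 2.57, 3.14, 3.14, 3.14, 3.14].

### API

Orientations are given as a unit quaternion [x, y, z, w].
In Python, from station import * gives the robot as it stands.
- The arm moves only by the tool step_arm, never from a script. Its argument "rows" is text: rows parted by semicolons, each of 5 numbers parted by spaces: the gripper's target within -1 to 1 (fully open at 1, half-way at 0, shut at -1), then the shift along the tool's x, y, z in m, then the turn about the tool's x in rad. A call has 1 to 12 rows; each row shifts and turns the pose as measured when the row begins, along the tool's axes as they then stand; what a row does not reach is not made up. A row lasts 1/10 s, in which the tool goes at most 50 mm and 8.59 degrees, less where a joint would pass 70% of its speed; a pose out of reach is approached as far as the arm can. A call is refused whole if a number of a shift passes 0.05 or a number of a turn 0.15, either way. A call with a gripper value outside its range is refused whole. The fingers move at their own pace and stop on an object; the grip force is fixed at half the most. Time passes only in rows, so rows that do not move let the fingers close. It gives the time, the measured TCP pose, the force and the opening at its end, in the units of the state.
- get_obs(): the state, without advancing time (a new reading comes with each control period).
- grab_frame(name): name is "scene" or "top"; returns a dict with "color" (384x512x3 uint8, red, green, blue), "K" (3x3 intrinsics, pixels), "eye" and "orientation" of the camera in the world. Camera axes: x right, y up, looking along -z (the intrinsics and any distortion apply to the point x, -y, -z); pixel columns grow to the right and rows downward; lengths in m; the calibration is good to about 2 mm. A picture is of the moment at which its call begins. There is no depth.
- hand_in(): hands the job in, once; it reports no verdict.
The state is a dict: "time": time; "joints": joint angles; "dq": joint speeds; "joint_torque": joint torques, N m; "tool_pos": TCP position; "ee_rot": TCP orientation; "force": force on the tool from outside, world axes, zero at the start; "ft_torque": the same for the moment, N m; "finger_gap": finger opening in m.
Only numpy, scipy, OpenCV 4.12 (cv2) and the standard library are available. Lean on these libraries where they do the work, as an engineer would, in place of code of your own. Each camera call takes 0.05 s, during which the arm holds its last target.

## Working session

There is one attempt and no reset: what is moved stays moved. The work goes in short steps, Python scripts to look and compute and a tool call to move; the robot and the scene stay as the last step left them, time stands still between calls to the robot, and variables do not carry over. Pictures are saved under pics/ and viewed, and the job is handed in when it is done.

Besides the shell and the picture viewer there is one more tool, called by a JSON object that holds its "method" and its "body". step_arm: Moves the arm, as the interface text tells. Its arguments: {"type":"object","properties":{"rows":{"type":"string"}},"required":["rows"]}

```bash
mkdir -p pics; ls
python3 - <<'E'
from station import *
import cv2,numpy as np
o=get_obs(); print({k:np.round(v,3).tolist() for k,v in o.items()})
for n in("scene","top"):
    f=grab_frame(n); np.savez(f"pics/{n}0.npz",**f)
    print(n,np.round(f["K"],1).tolist(),f["eye"],f["orientation"],[k for k in f])
    cv2.imwrite(f"pics/{n}0.png",cv2.resize(f["color"][:,:,::-1],(800,600),interpolation=cv2.INTER_CUBIC))
E
```

```text
pics
{'time': 0.0, 'joints': [0.968, 0.259, 1.536, 0.0, 1.348, -0.203], 'dq': [-0.0, 0.001, -0.002, -0.0, -0.001, -0.002], 'joint_torque': [0.001, -43.729, -28.4, 0.072, 0.041, -0.0], 'tool_pos': [0.214, 0.506, 0.188], 'ee_rot': [0.14, 0.693, -0.141, 0.693], 'force': [-0.141, -0.958, -0.034], 'ft_torque': [0.03, -0.015, -0.016], 'finger_gap': 0.093}
scene [[414.0, 0.0, 256.4], [0.0, 414.0, 194.7], [0.0, 0.0, 1.0]] [ 1.22441833 -0.15960606  1.03401742] [0.24002848 0.18513462 0.56488417 0.76747468] ['color', 'K', 'eye', 'orientation']
top [[359.2, 0.0, 262.6], [0.0, 359.2, 189.0], [0.0, 0.0, 1.0]] [0.47399172 0.03545737 1.01339803] [ 0.0477076  -0.05801271 -0.69441266  0.71564626] ['color', 'K', 'eye', 'orientation']
```

View pics/scene0.png

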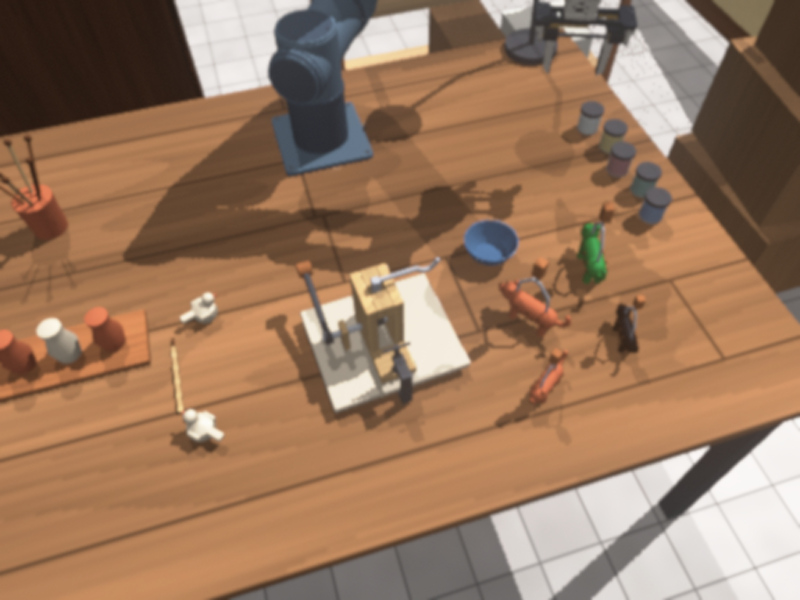

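View pics/top0.png

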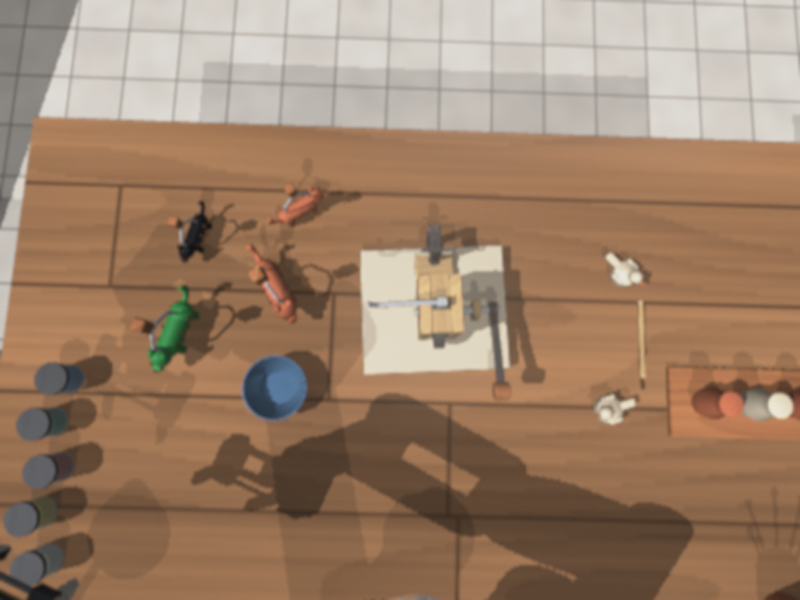

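The terracotta candidates are the one at scene (533,305) / top (272,285) and the one at scene (548,378) / top (297,205), both in 800x600 px. The first looks larger. I'll confirm that in enlarged crops.

```bash
cat > h.py <<'E'
import numpy as np,cv2
from scipy.spatial.transform import Rotation as R
from scipy.optimize import least_squares
def load(n): return dict(np.load(f"pics/{n}.npz"))
def proj(f,P):
    p=(np.atleast_2d(P)-f["eye"])@R.from_quat(f["orientation"]).as_matrix()
    p=p*[1,-1,-1]; q=p@f["K"].T; return q[:,:2]/q[:,2:]
def ray(f,uv):
    d=np.linalg.solve(f["K"],[uv[0],uv[1],1])*[1,-1,-1]
    return R.from_quat(f["orientation"]).as_matrix()@d
def atz(f,uv,z):
    d=ray(f,uv); return f["eye"]+d*(z-f["eye"][2])/d[2]
def tri(fs,uvs):
    return least_squares(lambda P:np.concatenate([proj(f,P)[0]-u for f,u in zip(fs,uvs)]),[.5,0,.1])
def crop(f,x0,y0,w,h,s,name,pts=None):
    im=cv2.resize(f["color"][y0:y0+h,x0:x0+w,::-1],(w*s,h*s),interpolation=cv2.INTER_CUBIC)
    for i in range(0,w,10): cv2.putText(im,str(x0+i),(i*s,8),0,.3,(0,255,255),1); cv2.line(im,(i*s,10),(i*s,14),(0,255,255),1)
    for i in range(0,h,10): cv2.putText(im,str(y0+i),(0,i*s+4),0,.3,(0,255,255),1)
    if pts is not None:
        for u in pts: cv2.circle(im,tuple(int(round((a-b+.5)*s)) for a,b in zip(u,(x0,y0))),2,(255,255,0),1)
    cv2.imwrite("pics/"+name,im)
E
python3 - <<'E'
from h import *
s=load("scene0");t=load("top0")
crop(s,310,150,90,110,5,"c1.png"); crop(t,140,110,90,110,5,"c2.png")
crop(s,185,150,120,115,6,"c3.png"); crop(t,225,135,110,130,5,"c4.png")
a=cv2.imread("pics/c1.png");b=cv2.imread("pics/c2.png");cv2.imwrite("pics/c12.png",np.hstack([a,b]))
E
sleep 1; ls pics
```

```text
c1.png
c12.png
c2.png
c3.png
c4.png
scene0.npz
scene0.png
top0.npz
top0.png
```

View pics/c12.png

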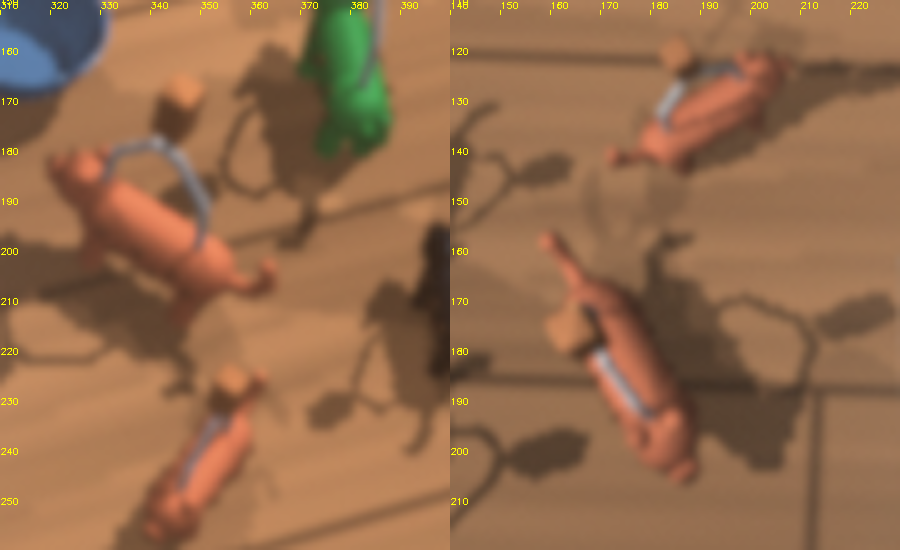

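View pics/c3.png

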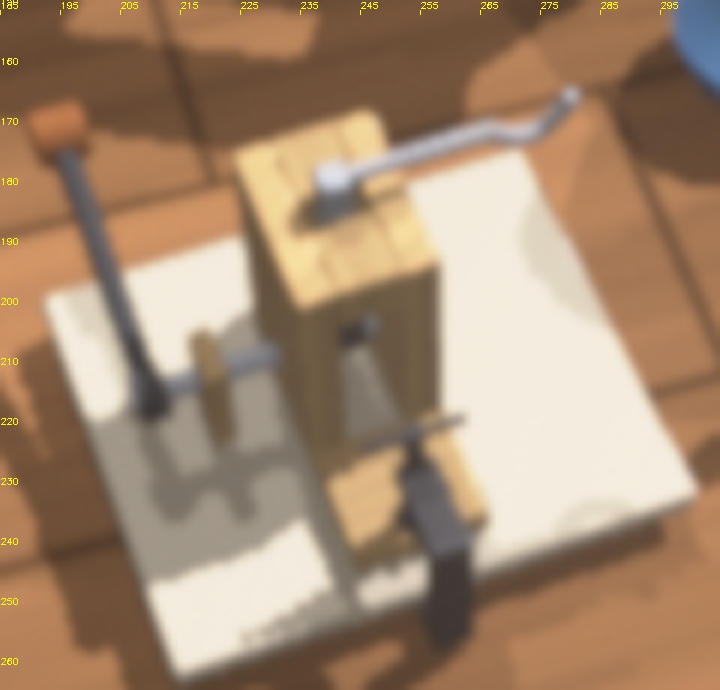

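View pics/c4.png

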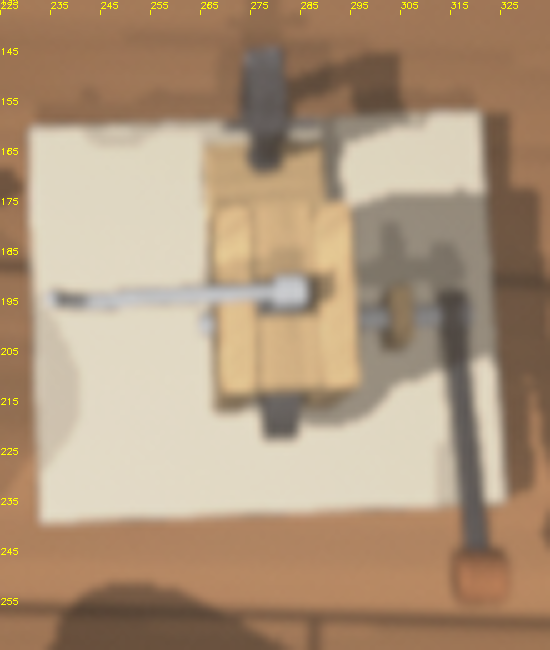

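```bash
cat > fit.py <<'E'
from h import *
s=load("scene0");t=load("top0")
def fit(L,S,T,x0,free=False):
    L=np.array(L,float)
    def W(p): 
        c,n=np.cos(p[2]),np.sin(p[2]); return np.c_[p[0]+c*L[:,0]-n*L[:,1],p[1]+n*L[:,0]+c*L[:,1],L[:,2]]
    def r(p):
        w=W(p); return np.r_[(proj(s,w)-S).ravel(),(proj(t,w)-T).ravel()]
    o=least_squares(r,x0,loss='soft_l1'); k=len(L)
    print(np.round(o.x,4),"resid S",np.round(r(o.x)[:2*k].reshape(-1,2),1).tolist(),"T",np.round(r(o.x)[2*k:].reshape(-1,2),1).tolist())
    return o.x
if __name__=="__main__":
    a=1.35
    L=[[0,-.095,.07],[-.14*np.sin(a),-.095,.07+.14*np.cos(a)],[0,.111,.190],[0,0,.188],
     [-.045,-.033,.168],[-.045,.033,.168],[.045,.033,.168],[.045,-.033,.168]]
    S=np.array([[209.6,215.5],[194.7,171.8],[279.8,165.5],[240.2,179],[224.2,175],[247.7,168.3],[258,193.3],[235.2,200.5]])
    T=np.array([[315.2,194],[320.6,249.6],[235,194.4],[282.6,192.6],[296.5,212],[268.5,213.5],[268,176],[294,175]])
    fit(L,S,T,[.5,0,0])
    for nm,u,v in (("knob",S[1],T[1]),("tip",S[2],T[2]),("piv",S[0],T[0]),("grip",(345.5,171),(163.2,175.6))):
        o=tri([s,t],[u,v]); print(nm,np.round(o.x,4),round(o.cost,2))
    J=[[0,0,.155],[-.031,0,.057],[.031,0,.055],[0,0,.118]]
    S=np.array([[345.5,171],[331,185.2],[349.8,198.6],[341.2,178]])
    T=np.array([[163.2,175.6],[180,192.5],[167.6,171.2],[170,181]])
    fit(J[:3],S[:3],T[:3],[.5,.2,2.6])
    print(atz(t,(187,205),.04),atz(t,(160,157),.05))
    for n,u,z in (("bowl",(176,248),.02),): print(n,atz(t,u,z))
E
python3 fit.py
```

```text
[ 0.5909 -0.0203  0.0727] resid S [[0.2, 0.3], [-0.3, 1.0], [0.2, 1.2], [0.0, 0.7], [-1.1, 0.4], [-1.3, -0.1], [0.6, 0.2], [-0.8, 0.9]] T [[-0.5, 3.5], [-0.4, 0.3], [-0.7, 0.3], [-0.5, 0.3], [-0.0, 0.3], [0.1, 0.0], [-1.2, -0.0], [0.3, -0.1]]
knob [ 0.4626 -0.1243  0.1062] 0.07
tip [0.583  0.0888 0.1956] 0.06
piv [ 0.6053 -0.115   0.0828] 0.11
grip [0.6275 0.2636 0.16  ] 0.32
[0.6273 0.2643 0.5968] resid S [[0.5, 0.9], [0.3, 2.5], [-0.2, 0.3]] T [[0.8, 0.6], [-0.9, 0.1], [-0.0, 2.3]]
[0.57057339 0.22720208 0.04      ] [0.69906    0.30674013 0.05      ]
bowl [0.45438106 0.25387522 0.02      ]
```

Run:
```python
from h import *
from station import *
o=get_obs(); M=R.from_quat(o["ee_rot"]).as_matrix(); print(np.round(M,3), "jaw angle",np.arctan2(M[1,1],M[0,1]),"z angle",np.arctan2(M[1,2],M[0,2]))
t=load("top0"); print(atz(t,(185,121),.12),atz(t,(91,208),.155),atz(t,(112,142),.12))
print(o["tool_pos"])
```

```text
[[-0.001  0.389  0.921]
 [-0.001  0.921 -0.389]
 [-1.    -0.002 -0.   ]] jaw angle 1.1709627311403983 z angle -0.3998341431979311
[0.77982692 0.22965845 0.12      ] [0.54503681 0.43157889 0.155     ] [0.71779491 0.41144485 0.12      ]
[0.21374753 0.50617106 0.18821154]
```

{"method": "step_arm", "body": {"rows": "1 -0.015 0 0 0.15;1 -0.015 0 0 0.15;1 -0.015 0 0 0.15;1 -0.015 0 0 0.15"}}

```text
time: 0.5
tool_pos: [0.212, 0.5036, 0.2451]
ee_rot: [0.336, 0.62, -0.345, 0.619]
force: [0.6, 0.1, -0.2]
finger_gap: 0.093
```

{"method": "step_arm", "body": {"rows": "1 0 0.018 0.035 0;1 0 0.018 0.035 0;1 0 0.018 0.035 0;1 0 0.018 0.035 0;1 0 0.018 0.035 0;1 0 0.018 0.035 0;1 0 0.018 0.035 0;1 0 0.018 0.035 0;1 0 0.018 0.035 0;1 0 0.018 0.035 0;1 0 0 0 0"}}

```text
time: 1.6
tool_pos: [0.5608, 0.2958, 0.2411]
ee_rot: [0.336, 0.621, -0.346, 0.617]
force: [-0.0, -0.2, 0.4]
finger_gap: 0.0933
```

```bash
cat > d.py <<'E'
from h import *
from station import *
import sys
def delta(tx,ty,tz,jaw):
    o=get_obs(); M=R.from_quat(o["ee_rot"]).as_matrix(); p=np.array(o["tool_pos"])
    j=np.arctan2(M[1,1],M[0,1]); 
    dj=(j-jaw+np.pi/2)%np.pi-np.pi/2
    print("t",round(float(o["time"]),2),"pos",np.round(p,4),"jaw",round(j,4),"tilt",np.round(M[:,0],3),"gap",round(float(o["finger_gap"]),4),"F",np.round(o["force"],1),"q6",round(float(o["joints"][5]),2))
    print("tool delta",np.round(M.T@(np.array([tx,ty,tz])-p),4),"turn",round(dj,3))
delta(*map(float,sys.argv[1:5]))
E
python3 d.py .627 .264 .2 .57
python3 - <<'E'
from h import *
from station import *
f=grab_frame("top"); np.savez("pics/top1.npz",**f)
crop(f,140,110,90,110,5,"t1.png")
f=grab_frame("scene"); np.savez("pics/scene1.npz",**f)
crop(f,310,120,90,110,5,"s1.png")
a=cv2.imread("pics/s1.png");b=cv2.imread("pics/t1.png");cv2.imwrite("pics/st1.png",np.hstack([a,b]))
E
```

```text
t 1.6 pos [0.5608 0.2958 0.2411] jaw 0.564 tilt [-0.013 -0.01  -1.   ] gap 0.0933 F [-0.  -0.2  0.4] q6 -0.25
tool delta [0.0405 0.0396 0.0622] turn -0.006
```

View pics/st1.png

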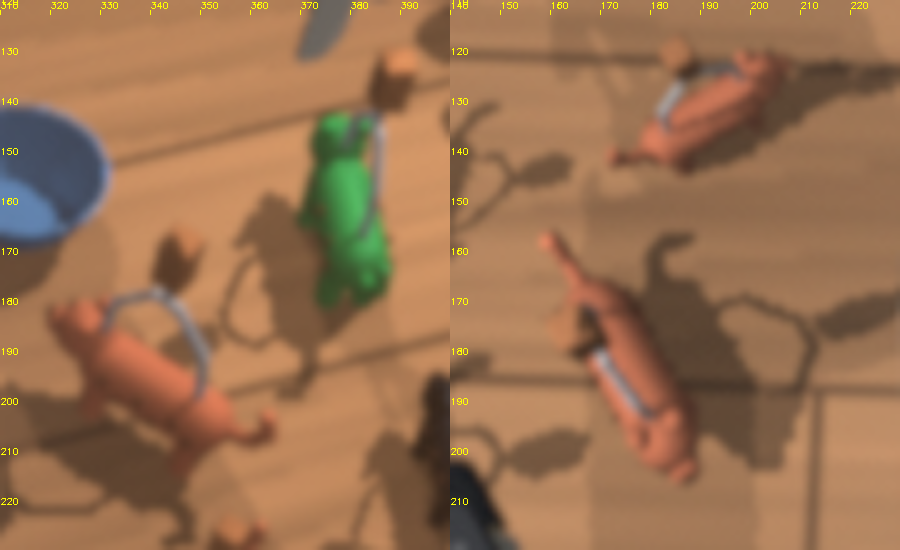

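{"method": "step_arm", "body": {"rows": "1 0.01 0.01 0.016 0;1 0.01 0.01 0.016 0;1 0.01 0.01 0.016 0;1 0.01 0.01 0.014 0;1 0 0 0 0;1 0 0 0 0"}}

```text
time: 2.3
tool_pos: [0.6256, 0.268, 0.1962]
ee_rot: [0.333, 0.625, -0.344, 0.617]
force: [-0.6, -0.1, 0.2]
finger_gap: 0.0932
```

```bash
python3 d.py .627 .264 .140 .57
python3 - <<'E'
from h import *
from station import *
f=grab_frame("top"); np.savez("pics/top2.npz",**f)
g=grab_frame("scene"); np.savez("pics/scene2.npz",**g)
o=get_obs(); M=R.from_quat(o["ee_rot"]).as_matrix(); p=np.array(o["tool_pos"])
pts=[p,p+M[:,1]*.0465,p-M[:,1]*.0465]
crop(f,110,110,120,110,4,"t1.png",proj(f,pts))
crop(g,300,100,100,110,4,"s1.png",proj(g,pts))
a=cv2.imread("pics/s1.png");b=cv2.imread("pics/t1.png");cv2.imwrite("pics/st2.png",np.hstack([a,b])[:,:800])
E
```

```text
t 2.3 pos [0.6256 0.268  0.1962] jaw 0.5714 tilt [-0.018 -0.009 -1.   ] gap 0.0932 F [-0.6 -0.1  0.2] q6 -0.33
tool delta [0.0562 0.0001 0.0042] turn 0.001
```

View pics/st2.png

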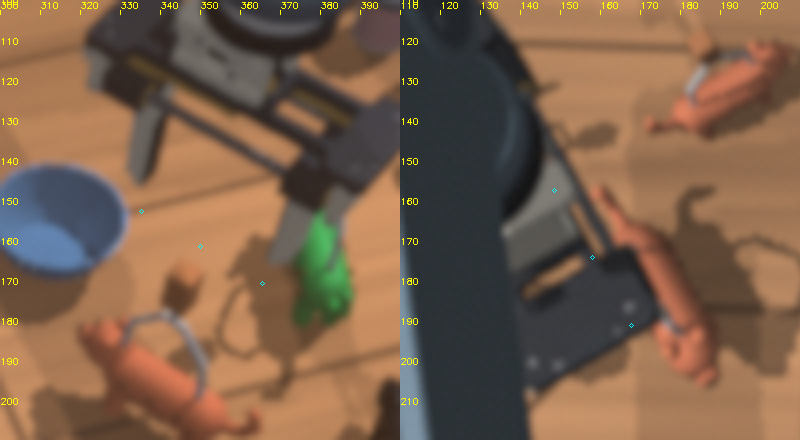

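{"method": "step_arm", "body": {"rows": "-0.3 0 0 0.004 0;-0.3 0 0 0 0;-0.3 0 0 0 0;-0.3 0 0 0 0;-0.3 0 0 0 0"}}

```text
time: 2.9
tool_pos: [0.6268, 0.2661, 0.1994]
ee_rot: [0.333, 0.624, -0.343, 0.618]
force: [-0.1, -0.4, 0.5]
finger_gap: 0.0579
```

```bash
cat > look.py <<'E'
from h import *
from station import *
import sys
n=sys.argv[1]; tc=list(map(int,sys.argv[2].split(","))); sc=list(map(int,sys.argv[3].split(",")))
f=grab_frame("top"); np.savez(f"pics/top{n}.npz",**f)
g=grab_frame("scene"); np.savez(f"pics/scene{n}.npz",**g)
o=get_obs(); M=R.from_quat(o["ee_rot"]).as_matrix(); p=np.array(o["tool_pos"]); h=o["finger_gap"]/2
pts=[p,p+M[:,1]*h,p-M[:,1]*h]
crop(f,*tc,5,"t1.png",proj(f,pts))
crop(g,*sc,5,"s1.png",proj(g,pts))
a=cv2.imread("pics/s1.png");b=cv2.imread("pics/t1.png");cv2.imwrite(f"pics/st{n}.png",np.hstack([a,b]))
E
python3 look.py 3 140,110,70,100 310,110,90,100; python3 d.py .627 .264 .140 .57
```

```text
t 3.0 pos [0.6268 0.2661 0.1993] jaw 0.574 tilt [-0.014 -0.008 -1.   ] gap 0.0496 F [0.4 0.4 0. ] q6 -0.33
tool delta [ 0.0593 -0.0001  0.0019] turn 0.004
```

View pics/st3.png

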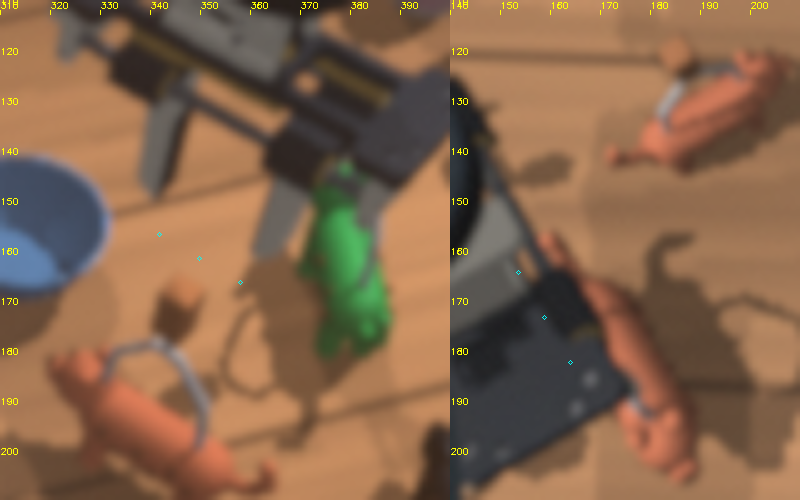

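Run:
```python
from h import *
t=load("top2");s=load("scene3")
for z in (.28,.3,.32): print(z,atz(t,(134,159.7),z), proj(t,[.6256,.268,z]))
for z in (.199,.215,.23): print(z, proj(s,[.627,.266,z]), atz(s,(351,155),z))
# scale check: knob/hook known points residual in scene with other z
print(proj(s,[[.627,.264,.173],[.627,.264,.155],[.627,.264,.137]]))
f=s; crop(f,325,120,60,75,10,"z3.png")
```

```text
0.28 [0.63781752 0.29530144 0.28      ] [[146.73181034 165.87347615]]
0.3 [0.63334993 0.28821541 0.3       ] [[143.73725057 163.7687855 ]]
0.32 [0.62888235 0.28112938 0.32      ] [[140.57478734 161.54608592]]
0.199 [[349.29148117 161.17813504]] [0.60892793 0.27910844 0.199     ]
0.215 [[350.34640316 157.18588872]] [0.62072152 0.27070211 0.215     ]
0.23 [[351.35909383 153.35346261]] [0.631778   0.26282118 0.23      ]
[[346.93864105 167.64118723]
 [345.83451644 171.85175117]
 [344.75906721 175.95296195]]
```

View pics/z3.png

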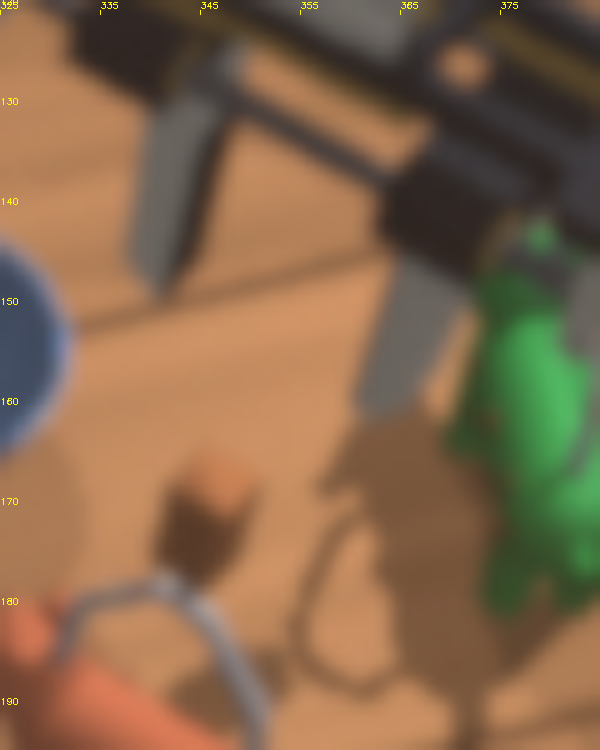

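{"method": "step_arm", "body": {"rows": "0.1 0.012 0 0.002 0;0.1 0.012 0 0 0;0.1 0.012 0 0 0;0.1 0.005 0 0 0;0.1 0 0 0 0"}}

```text
time: 3.5
tool_pos: [0.6263, 0.2637, 0.153]
ee_rot: [0.333, 0.625, -0.343, 0.617]
force: [0.2, 0.3, -0.6]
finger_gap: 0.0513
```

```bash
python3 look.py 4 140,110,70,100 310,110,90,100; python3 d.py .627 .264 .140 .57
```

```text
t 3.6 pos [0.6269 0.2638 0.154 ] jaw 0.574 tilt [-0.015 -0.008 -1.   ] gap 0.051 F [ 0.1 -0.7 -0.4] q6 -0.34
tool delta [ 0.014   0.0004 -0.    ] turn 0.004
```

View pics/st4.png

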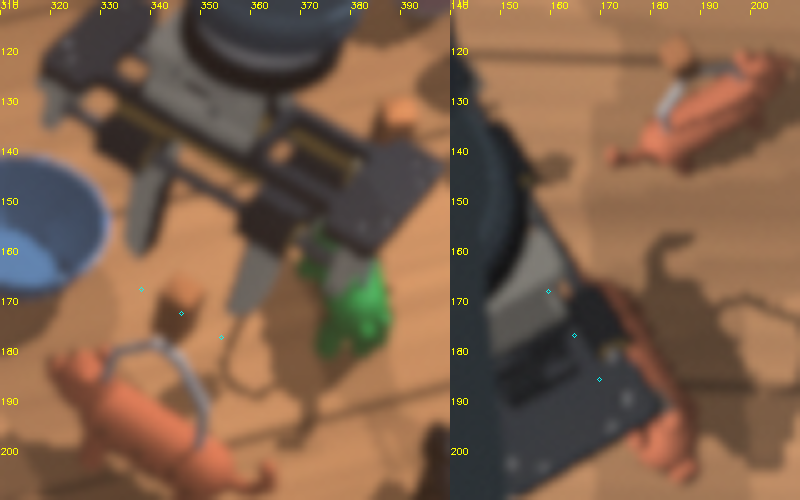

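{"method": "step_arm", "body": {"rows": "0.1 0.012 0 0 0;0.1 0.01 0 0 0;0.1 0 0 0 0;-0.3 0 0 0 0;-0.3 0 0 0 0;-0.3 0 0 0 0"}}

```text
time: 4.2
tool_pos: [0.6273, 0.2639, 0.1314]
ee_rot: [0.334, 0.624, -0.342, 0.618]
force: [-0.1, 1.3, -0.2]
finger_gap: 0.034
```

```bash
python3 look.py 5 140,110,70,100 310,110,90,100; python3 d.py .627 .264 .140 .57
```

```text
t 4.3 pos [0.6274 0.2639 0.1314] jaw 0.5741 tilt [-0.013 -0.007 -1.   ] gap 0.0325 F [-0.7  0.9  0.8] q6 -0.34
tool delta [-0.0086 -0.0004 -0.0003] turn 0.004
```

View pics/st5.png

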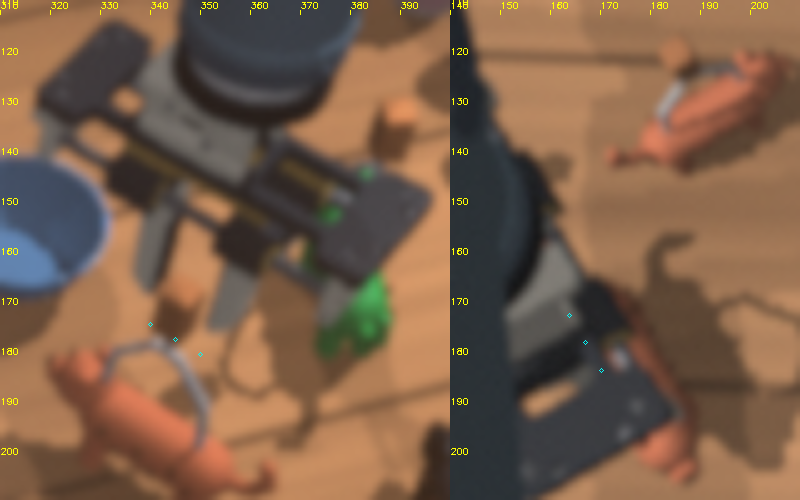

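{"method": "step_arm", "body": {"rows": "-0.3 0.004 0 0 0;-1 0 0 0 0;-1 0 0 0 0;-1 0 0 0 0;-1 0 0 0 0;-1 0 0 0 0"}}

```text
time: 4.9
tool_pos: [0.6275, 0.2637, 0.1276]
ee_rot: [0.334, 0.624, -0.342, 0.619]
force: [-0.1, 0.5, 0.5]
finger_gap: 0.0197
```

```bash
python3 look.py 6 140,110,70,100 310,110,90,100; python3 d.py .627 .264 .140 .57
```

```text
t 5.0 pos [0.6274 0.2637 0.1276] jaw 0.574 tilt [-0.012 -0.007 -1.   ] gap 0.0198 F [-0.5 -0.1 -0.6] q6 -0.34
tool delta [-0.0124 -0.0004 -0.0005] turn 0.004
```

View pics/st6.png

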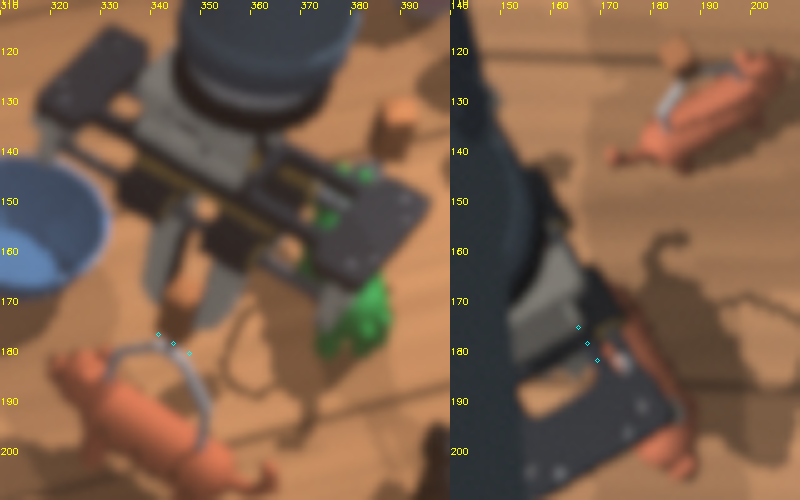

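{"method": "step_arm", "body": {"rows": "-1 -0.005 0 0 0;-1 -0.012 0 0 0;-1 -0.02 0 0 0;-1 -0.02 0 0 0;-1 -0.02 0 0 0;-1 -0.02 0 0 0;-1 -0.02 0 0 0;-1 -0.015 0 0 0;-1 -0.008 0 0 0;-1 0 0 0 0"}}

```text
time: 6.0
tool_pos: [0.6285, 0.2652, 0.2782]
ee_rot: [0.334, 0.624, -0.342, 0.618]
force: [0.7, -0.3, -2.1]
finger_gap: 0.0196
```

```bash
python3 look.py 7 130,130,90,100 310,80,90,130; python3 d.py .585 .175 .27 .0727
```

```text
t 6.1 pos [0.6278 0.265  0.2763] jaw 0.5744 tilt [-0.015 -0.007 -1.   ] gap 0.0193 F [-0.1  0.3 -2.5] q6 -0.34
tool delta [ 0.0076 -0.0848  0.0523] turn 0.502Traceback (most recent call last):
  File "look.py", line 11, in <module>
    a=cv2.imread("pics/s1.png");b=cv2.imread("pics/t1.png");cv2.imwrite(f"pics/st{n}.png",np.hstack([a,b]))
                                                                                          ~~~~~~~~~^^^^^^^
    return _nx.concatenate(arrs, 1, dtype=dtype, casting=casting)
           ~~~~~~~~~~~~~~~^^^^^^^^^^^^^^^^^^^^^^^^^^^^^^^^^^^^^^^
ValueError: all the input array dimensions except for the concatenation axis must match exactly, but along dimension 0, the array at index 0 has size 650 and the array at index 1 has size 500
```

View pics/s1.png

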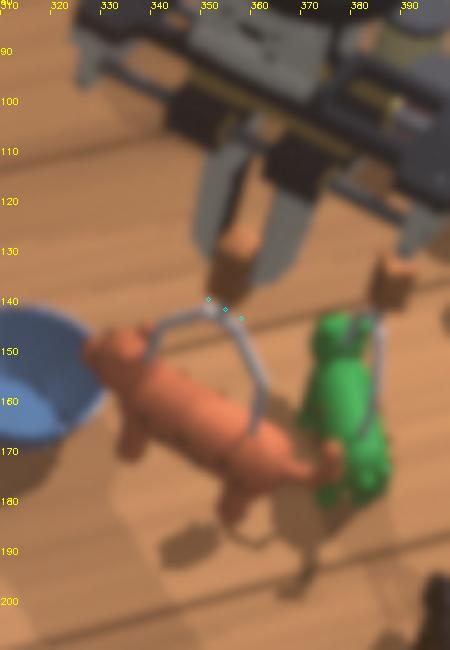

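{"method": "step_arm", "body": {"rows": "-1 0 0 0 0.08;-1 0 0 0 0.12;-1 0 0 0 0.12;-1 0 0 0 0.12;-1 0 0 0 0.06;-1 0 -0.006 0.011 0;-1 0 -0.008 0.014 0;-1 0 -0.008 0.014 0;-1 0 -0.008 0.014 0;-1 0 -0.008 0.014 0;-1 0 -0.006 0.01 0;-1 0 0 0 0"}}

```text
time: 7.3
tool_pos: [0.579, 0.1821, 0.2599]
ee_rot: [0.472, 0.522, -0.501, 0.505]
force: [-0.1, -0.8, -1.8]
finger_gap: 0.0196
```

```bash
python3 look.py 8 170,120,90,130 240,90,90,130; python3 d.py .584 .12 .225 .0727
```

```text
t 7.4 pos [0.5797 0.1833 0.26  ] jaw 0.0549 tilt [-0.045 -0.012 -0.999] gap 0.0194 F [ 0.2 -0.1 -3.3] q6 0.07
tool delta [0.0355 0.0024 0.0631] turn -0.018
```

View pics/st8.png

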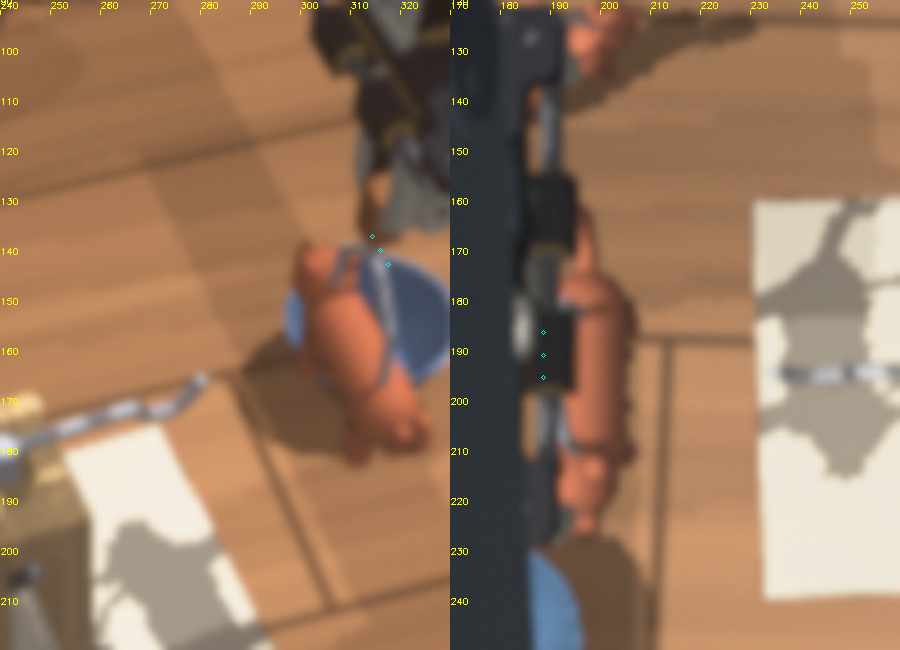

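{"method": "step_arm", "body": {"rows": "-1 0.006 0 0.008 -0.01;-1 0.006 0.001 0.01 -0.008;-1 0.006 0.001 0.01 0;-1 0.006 0.001 0.01 0;-1 0.006 0 0.01 0;-1 0.003 0 0.006 0;-1 0 0 0 0;-1 0 0 0 0"}}

```text
time: 8.2
tool_pos: [0.5861, 0.1252, 0.2225]
ee_rot: [0.466, 0.527, -0.495, 0.509]
force: [0.6, -0.4, -2.7]
finger_gap: 0.0196
```

```bash
python3 look.py 9 180,120,80,120 240,100,80,120; python3 d.py .5844 .0695 .225 .0727
```

```text
t 8.3 pos [0.5862 0.1255 0.2227] jaw 0.0755 tilt [-0.046 -0.012 -0.999] gap 0.0202 F [-0.3 -0.9 -2.2] q6 -0.04
tool delta [-0.0015 -0.0061  0.0557] turn 0.003
```

View pics/st9.png

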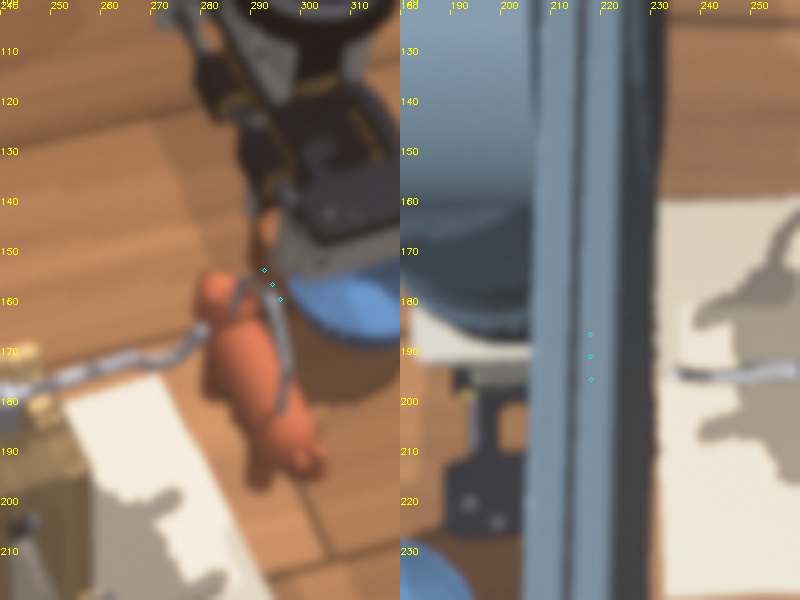

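{"method": "step_arm", "body": {"rows": "-1 -0.002 -0.001 0.006 0.003;-1 0 -0.001 0.008 0;-1 0 -0.001 0.008 0;-1 0 -0.001 0.006 0;-1 0 0 0 0;-1 0 0 0 0"}}

```text
time: 8.9
tool_pos: [0.5846, 0.0954, 0.2267]
ee_rot: [0.467, 0.526, -0.495, 0.51]
force: [-0.8, 0.6, -1.7]
finger_gap: 0.0198
```

```bash
python3 look.py 10 180,120,80,120 240,110,80,120; python3 d.py .5844 .0695 .225 .0727
```

```text
t 9.0 pos [0.5846 0.0957 0.2267] jaw 0.0737 tilt [-0.044 -0.012 -0.999] gap 0.0199 F [-0.1  0.8 -0.6] q6 -0.09
tool delta [ 0.002  -0.002   0.0261] turn 0.001
```

View pics/s1.png

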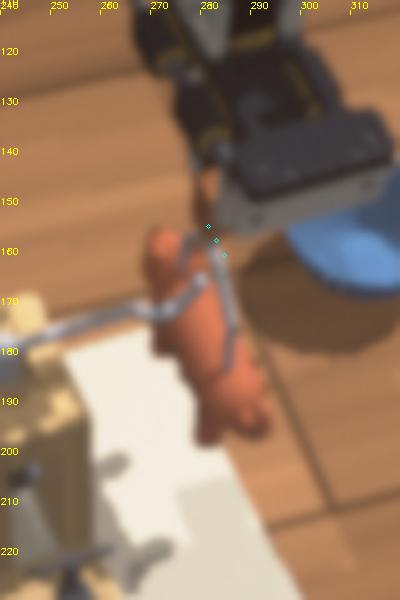

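{"method": "step_arm", "body": {"rows": "-1 0 0 0.006 0;-1 0 -0.001 0.008 0;-1 0 -0.001 0.007 0;-1 0 0 0.005 0;-1 0 0 0 0;-1 0 0 0 0"}}

```text
time: 9.6
tool_pos: [0.5844, 0.0673, 0.2268]
ee_rot: [0.467, 0.527, -0.495, 0.51]
force: [-0.8, 0.2, -1.3]
finger_gap: 0.0201
```

```bash
python3 look.py 11 180,120,80,120 230,110,80,120; python3 d.py .5844 .0695 .1926 .0727
```

```text
t 9.7 pos [0.5844 0.0676 0.2268] jaw 0.0744 tilt [-0.044 -0.012 -0.999] gap 0.0197 F [-0.7  0.2 -2.5] q6 -0.14
tool delta [ 0.0341  0.0016 -0.0022] turn 0.002
```

View pics/s1.png

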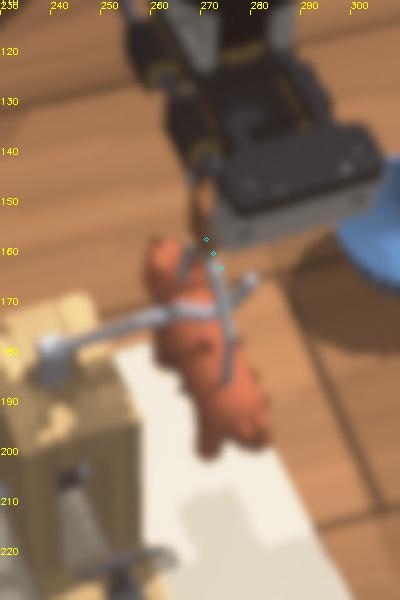

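{"method": "step_arm", "body": {"rows": "-1 0.006 0 -0.002 0;-1 0.008 0 0 0;-1 0.008 0 0 0;-1 0.004 0 0 0;-1 0 0 0 0;-1 0 0 0 0"}}

```text
time: 10.3
tool_pos: [0.5822, 0.0705, 0.1973]
ee_rot: [0.466, 0.528, -0.495, 0.509]
force: [0.0, 0.4, -2.3]
finger_gap: 0.0198
```

```bash
python3 look.py 12 180,120,80,120 230,110,80,120; python3 d.py .5844 .0695 .1926 .0727
```

```text
t 10.4 pos [0.5824 0.0704 0.1976] jaw 0.0758 tilt [-0.046 -0.012 -0.999] gap 0.0199 F [ 0.1 -0.4 -1.5] q6 -0.13
tool delta [0.0049 0.0022 0.001 ] turn 0.003
```

View pics/s1.png

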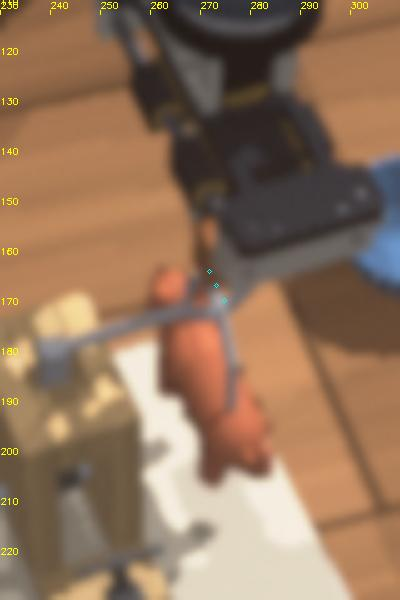

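Now I'll lower it slowly onto the seat and watch the force.

{"method": "step_arm", "body": {"rows": "-1 0.002 0.002 0.001 0;-1 0.002 0 0 0;-1 0 0 0 0;-1 0 0 0 0"}}

```text
time: 10.8
tool_pos: [0.5851, 0.0693, 0.194]
ee_rot: [0.467, 0.527, -0.494, 0.51]
force: [-0.4, 0.4, -2.4]
finger_gap: 0.0197
```

```bash
python3 d.py .5844 .0695 .1926 .0727
```

```text
t 10.8 pos [0.5851 0.0693 0.194 ] jaw 0.0756 tilt [-0.044 -0.012 -0.999] gap 0.0197 F [-0.4  0.4 -2.4] q6 -0.13
tool delta [ 0.0014 -0.0007 -0.0003] turn 0.003
```

{"method": "step_arm", "body": {"rows": "-1 0.002 0 0 0;-1 0 0 0 0;-1 0 0 0 0"}}

```text
time: 11.1
tool_pos: [0.5851, 0.0692, 0.192]
ee_rot: [0.467, 0.527, -0.494, 0.51]
force: [0.6, -0.8, -2.4]
finger_gap: 0.0195
```

{"method": "step_arm", "body": {"rows": "-1 0.002 0 0 0;-1 0 0 0 0;-1 0 0 0 0"}}

```text
time: 11.4
tool_pos: [0.5852, 0.0692, 0.1916]
ee_rot: [0.467, 0.526, -0.494, 0.511]
force: [-0.2, 0.1, -1.2]
finger_gap: 0.0197
```

{"method": "step_arm", "body": {"rows": "-1 0.0015 0 0 0;-1 0 0 0 0;-1 0 0 0 0"}}

```text
time: 11.7
tool_pos: [0.5853, 0.0693, 0.1914]
ee_rot: [0.468, 0.526, -0.494, 0.511]
force: [-1.2, 0.0, 0.7]
finger_gap: 0.0197
```

```bash
python3 look.py 13 180,120,80,120 230,110,80,120; python3 d.py .5844 .0695 .1926 .0727
```

```text
t 11.8 pos [0.5853 0.0693 0.1913] jaw 0.0757 tilt [-0.041 -0.013 -0.999] gap 0.0194 F [-1.6 -0.3  2.2] q6 -0.13
tool delta [-0.0013 -0.0009 -0.0003] turn 0.003
```

View pics/s1.png

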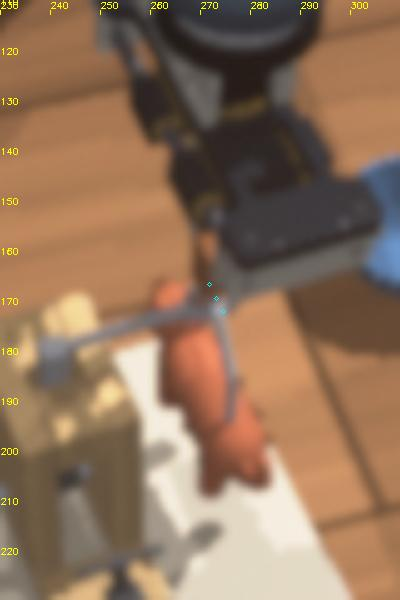

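{"method": "step_arm", "body": {"rows": "-0.5 0 0 0 0;-0.45 0 0 0 0;-0.4 0 0 0 0;-0.3 0 0 0 0;-0.2 0 0 0 0;0 0 0 0 0;0.2 0 0 0 0;0.4 0 0 0 0;0.4 0 0 0 0"}}

```text
time: 12.7
tool_pos: [0.5861, 0.0692, 0.1905]
ee_rot: [0.468, 0.526, -0.493, 0.511]
force: [-0.5, 0.0, -0.1]
finger_gap: 0.0632
```

```bash
python3 look.py 14 180,120,80,120 230,110,80,120; python3 d.py .5844 .0695 .1926 .0727
```

```text
t 12.8 pos [0.5861 0.0692 0.1905] jaw 0.0755 tilt [-0.04  -0.013 -0.999] gap 0.0649 F [ 1.  -0.5 -0.2] q6 -0.13
tool delta [-0.002  -0.0018 -0.0005] turn 0.003
```

View pics/s1.png

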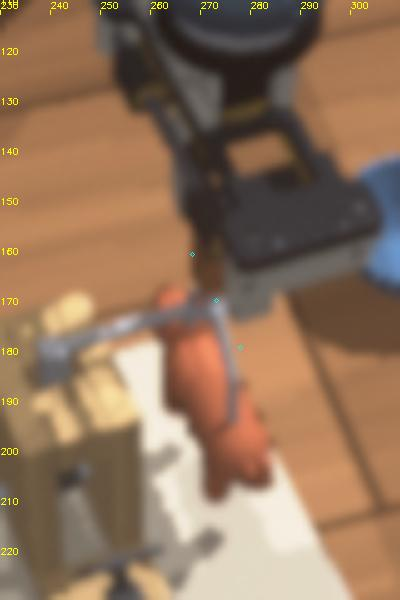

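{"method": "step_arm", "body": {"rows": "0.5 -0.008 0 0 0;0.5 -0.015 0 0 0;0.5 -0.02 0 0 0;0.5 -0.025 0 0 0;0.5 -0.03 0 0 0;0.5 -0.03 0 0 0;0.5 -0.02 0 0 0;0.5 0 0 0 0"}}

```text
time: 13.6
tool_pos: [0.5916, 0.0712, 0.3473]
ee_rot: [0.468, 0.526, -0.493, 0.511]
force: [-1.0, -0.2, 0.2]
finger_gap: 0.0698
```

```bash
python3 look.py 15 200,120,80,120 230,110,80,120; python3 d.py .4616 -.1249 .35 1.6435
```

```text
t 13.7 pos [0.5905 0.0712 0.3439] jaw 0.0756 tilt [-0.044 -0.012 -0.999] gap 0.0702 F [ 0.1  0.1 -0.4] q6 -0.14
tool delta [ 0.002  -0.1434  0.1858] turn -1.568
```

View pics/st15.png

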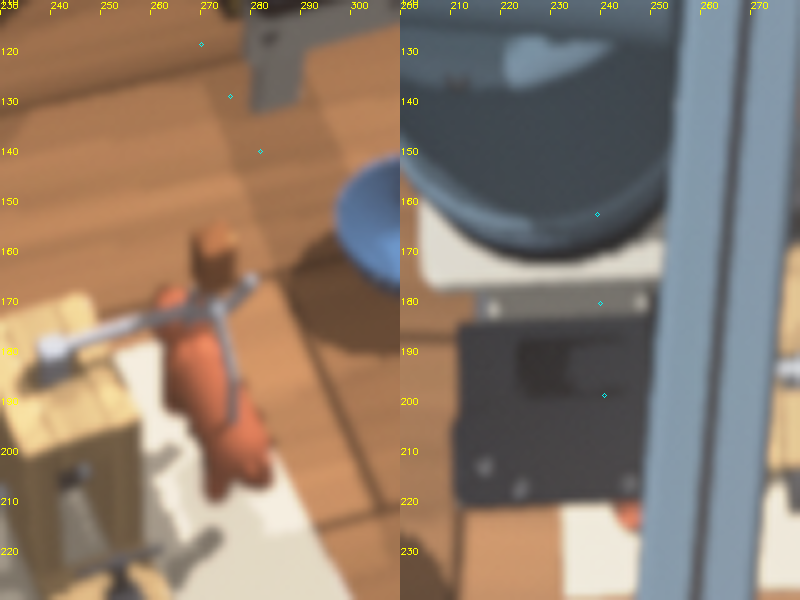

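{"method": "step_arm", "body": {"rows": "0.5 0 0 0 0.14;0.5 0 0 0 0.14;0.5 0 0 0 0.14;0.5 0 0 0 0.14;0.5 0 0 0 0.14;0.5 0 0 0 0.14;0.5 0 0 0 0.14;0.5 0 0 0 0.14;0.5 0 0 0 0.14;0.5 0 0 0 0.14;0.5 0 0 0 0.14;0.5 0 0 0 0.03"}}

```text
time: 14.9
tool_pos: [0.5805, 0.0716, 0.319]
ee_rot: [-0.676, -0.0, 0.737, -0.007]
force: [0.5, -0.3, 0.3]
finger_gap: 0.0697
```

```bash
python3 d.py .4616 -.1249 .25 1.6435
```

```text
t 14.9 pos [0.5805 0.0716 0.319 ] jaw -1.5597 tilt [-0.086 -0.01  -0.996] gap 0.0697 F [ 0.5 -0.3  0.3] q6 1.5
tool delta [0.0808 0.1945 0.1146] turn -0.062
```

{"method": "step_arm", "body": {"rows": "0.3 0.002 0.01 0.006 -0.02;0.3 0.004 0.018 0.011 -0.02;0.3 0.004 0.018 0.011 -0.02;0.3 0.004 0.018 0.011 0;0.3 0.004 0.018 0.011 0;0.3 0.004 0.018 0.011 0;0.3 0.004 0.018 0.011 0;0.3 0.004 0.018 0.011 0;0.3 0.004 0.018 0.011 0;0.3 0 0.012 0.008 0;0.3 0 0 0 0"}}

```text
time: 16.0
tool_pos: [0.4716, -0.1033, 0.2727]
ee_rot: [-0.662, -0.028, 0.749, -0.025]
force: [-0.2, -0.7, 0.6]
finger_gap: 0.0605
```

```bash
python3 look.py 16 290,180,80,110 170,110,80,110; python3 d.py .4616 -.1249 .15 1.6435
```

```text
t 16.1 pos [ 0.4725 -0.102   0.2729] jaw -1.4952 tilt [-0.121 -0.    -0.993] gap 0.0602 F [-0.6  0.   0.4] q6 1.09
tool delta [ 0.1233  0.0231 -0.0023] turn 0.003
```

View pics/st16.png

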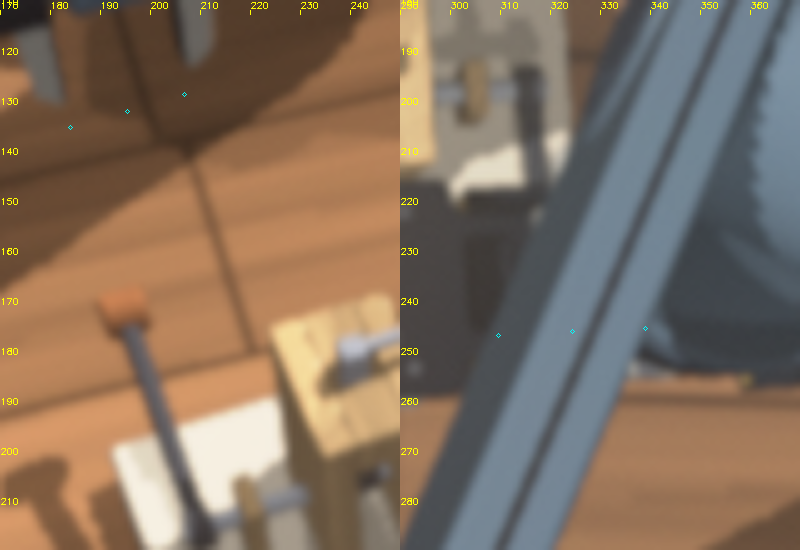

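{"method": "step_arm", "body": {"rows": "0.1 0.015 0.01 -0.001 0.003;0.1 0.02 0.01 -0.001 0;0.1 0.02 0.003 0 0;0.1 0.02 0 0 0;0.1 0.02 0 0 0;0.1 0.008 0 0 0;0.1 0 0 0 0;0.1 0 0 0 0"}}

```text
time: 16.9
tool_pos: [0.4692, -0.1192, 0.1681]
ee_rot: [-0.665, -0.03, 0.746, -0.027]
force: [-0.9, -0.0, -0.3]
finger_gap: 0.0512
```

```bash
python3 look.py 17 290,180,80,110 170,110,80,110; python3 d.py .458 -.125 .075 1.6435
```

```text
t 17.0 pos [ 0.4694 -0.1195  0.1684] jaw -1.4905 tilt [-0.114 -0.    -0.993] gap 0.0512 F [ 0.3  0.2 -0.1] q6 1.06
tool delta [0.0941 0.0054 0.0011] turn 0.008
```

View pics/st17.png

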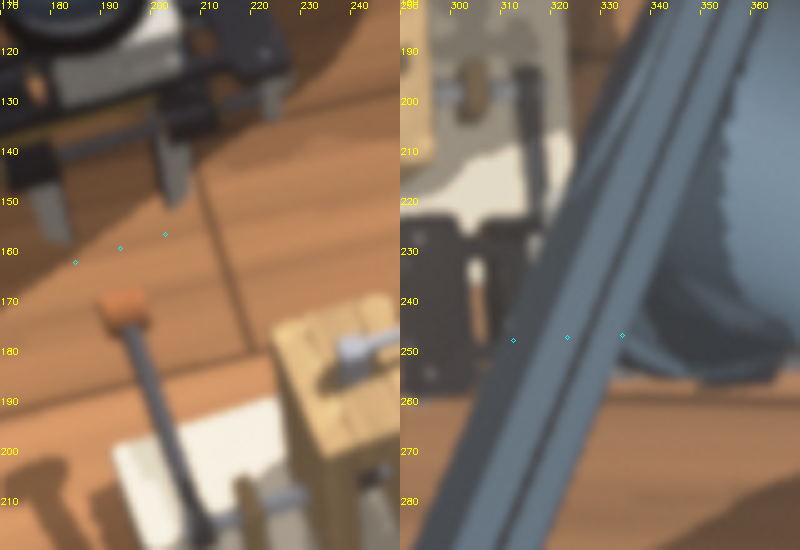

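{"method": "step_arm", "body": {"rows": "0.1 0.012 0.003 0.001 0.004;0.1 0.015 0.002 0 0.004;0.1 0.015 0 0 0;0.1 0.013 0 0 0;0.1 0 0 0 0;0.1 0 0 0 0"}}

```text
time: 17.6
tool_pos: [0.4645, -0.1269, 0.1132]
ee_rot: [-0.668, -0.025, 0.744, -0.025]
force: [0.1, 0.0, 0.0]
finger_gap: 0.0511
```

```bash
python3 look.py 18 290,180,80,110 170,110,80,110; python3 d.py .458 -.125 .075 1.6435
```

```text
t 17.7 pos [ 0.4646 -0.1268  0.1135] jaw -1.4997 tilt [-0.107 -0.004 -0.994] gap 0.0508 F [-0.8  1.1 -0.4] q6 1.06
tool delta [ 0.039  -0.0022  0.0023] turn -0.002
```

View pics/st18.png

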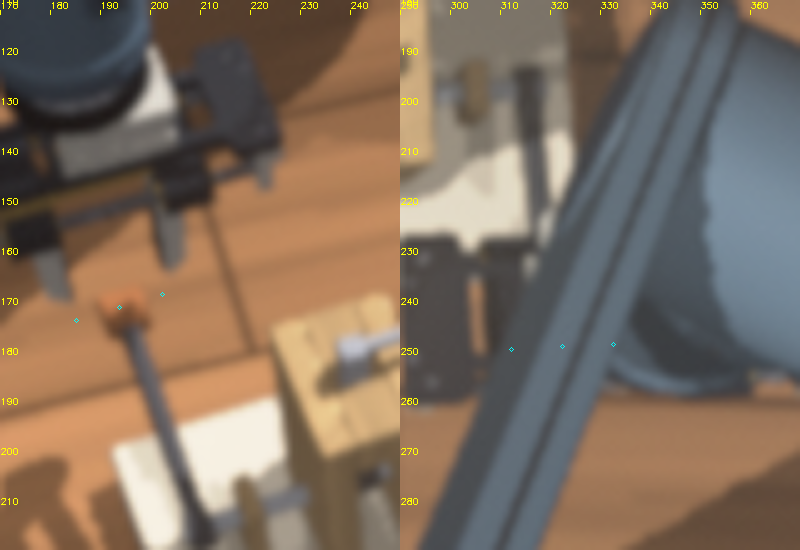

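{"method": "step_arm", "body": {"rows": "0.1 0.01 -0.002 0.002 0;0.1 0.012 -0.001 0 0;0.1 0.01 0 0 0;0.1 0.003 0 0 0;0.1 0 0 0 0;0.1 0 0 0 0"}}

```text
time: 18.3
tool_pos: [0.4588, -0.124, 0.0767]
ee_rot: [-0.668, -0.025, 0.743, -0.026]
force: [0.7, 0.3, 0.4]
finger_gap: 0.051
```

```bash
python3 look.py 19 290,180,80,110 170,110,80,110; python3 d.py .458 -.125 .075 1.6435
```

```text
t 18.4 pos [ 0.459  -0.1242  0.077 ] jaw -1.4994 tilt [-0.105 -0.005 -0.994] gap 0.0514 F [0.9 0.5 0.3] q6 1.07
tool delta [0.0021 0.0008 0.0008] turn -0.001
```

View pics/s1.png

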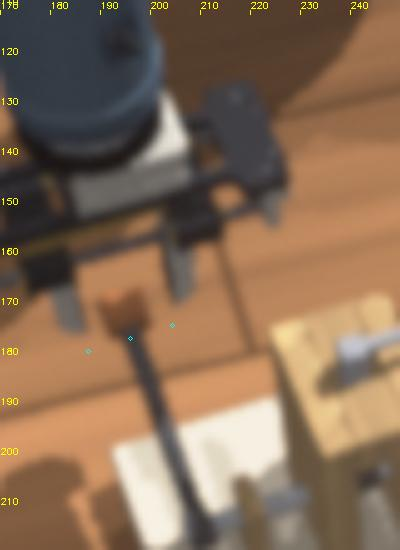

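{"method": "step_arm", "body": {"rows": "0.1 0.005 0.001 0.001 0;-0.2 0 0 0 0;-1 0 0 0 0;-1 0 0 0 0;-1 0 0 0 0;-1 0 0 0 0;-1 0 0 0 0"}}

```text
time: 19.1
tool_pos: [0.4583, -0.1262, 0.0726]
ee_rot: [-0.669, -0.024, 0.742, -0.026]
force: [-0.4, -0.1, -0.5]
finger_gap: 0.0257
```

```bash
python3 look.py 20 290,180,80,110 170,110,80,110; python3 d.py .458 -.125 .075 1.6435
```

```text
t 19.2 pos [ 0.4583 -0.1262  0.0726] jaw -1.4994 tilt [-0.103 -0.006 -0.995] gap 0.0257 F [ 0.6 -0.  -0.9] q6 1.07
tool delta [-0.0024 -0.0012  0.0004] turn -0.001
```

View pics/s1.png

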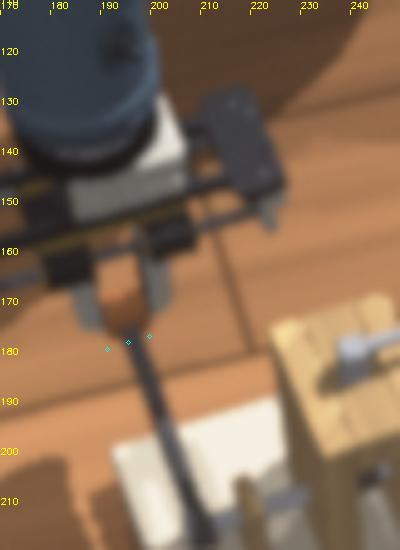

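```bash
cat > arc.py <<'E'
from h import *
from station import *
import sys
o=get_obs(); M=R.from_quat(o["ee_rot"]).as_matrix(); p=np.array(o["tool_pos"])
yaw=.0727; ex=np.array([np.cos(yaw),np.sin(yaw),0]); ey=np.array([-ex[1],ex[0],0]); ez=np.array([0,0,1.])
piv=np.array([.5909,-.0203,.07])-.095*ey
M0=R.from_quat([-0.669,-0.024,0.742,-0.026]).as_matrix()
off=M0.T@(np.array([.4583,-.1262,.0726])-np.array([.4616,-.1249,.101]))
k=p-M@off; v=k-piv; th=np.arctan2(-v@ex,v@ez); r=np.hypot(v@ex,v@ez)
print("t",round(float(o["time"]),2),"theta",round(th,3),"r",round(r,4),"y",round(v@ey,4),"pos",np.round(p,4),"tilt",np.round(M[:,0],3),"gap",round(float(o["finger_gap"]),4),"F",np.round(o["force"],1))
c=k
for t in map(float,sys.argv[1:]):
    n=piv+.14*(-np.sin(t)*ex+np.cos(t)*ez); print(t,np.round(M.T@(n-c),4)); c=n
E
python3 arc.py 1.3 1.24 1.17 1.1 1.03 .98
```

```text
t 19.2 theta 1.348 r 0.1401 y 0.0001 pos [ 0.4583 -0.1262  0.0726] tilt [-0.103 -0.006 -0.995] gap 0.0257 F [ 0.6 -0.  -0.9]
1.3 [-0.0066  0.0001 -0.001 ]
1.24 [-0.0082 -0.     -0.0016]
1.17 [-0.0095 -0.     -0.0025]
1.1 [-0.0093 -0.     -0.0032]
1.03 [-0.009  -0.     -0.0038]
0.98 [-0.0063 -0.     -0.0031]
```

{"method": "step_arm", "body": {"rows": "-1 -0.007 0 -0.001 0;-1 -0.008 0 -0.0015 0;-1 -0.0095 0 -0.0025 0;-1 -0.0095 0 -0.003 0;-1 -0.009 0 -0.004 0"}}

```text
time: 19.7
tool_pos: [0.4768, -0.1248, 0.1154]
ee_rot: [-0.67, -0.024, 0.742, -0.026]
force: [4.2, -1.1, -8.5]
finger_gap: 0.0256
```

```bash
python3 arc.py 1.03 .96 .89 .82 .75 .68 .61
```

```text
t 19.7 theta 1.012 r 0.1392 y 0.0001 pos [ 0.4768 -0.1248  0.1154] tilt [-0.102 -0.005 -0.995] gap 0.0256 F [ 4.2 -1.1 -8.5]
1.03 [0.0019 0.0001 0.0018]
0.96 [-0.0087 -0.     -0.0045]
0.89 [-0.0084 -0.     -0.0051]
0.82 [-0.008  -0.     -0.0056]
0.75 [-0.0076 -0.     -0.0062]
0.68 [-0.0071 -0.     -0.0067]
0.61 [-0.0067 -0.     -0.0072]
```

{"method": "step_arm", "body": {"rows": "-1 -0.007 0 -0.0035 0;-1 -0.0085 0 -0.005 0;-1 -0.008 0 -0.0055 0;-1 -0.0075 0 -0.006 0"}}

```text
time: 20.1
tool_pos: [0.5019, -0.1231, 0.1459]
ee_rot: [-0.67, -0.025, 0.742, -0.026]
force: [5.3, -2.1, -13.9]
finger_gap: 0.0259
```

```bash
python3 look.py 21 290,180,80,110 170,90,110,130;  python3 arc.py .75 .68 .61 .54 .47 .4
```

```text
t 20.2 theta 0.722 r 0.1396 y -0.0 pos [ 0.5025 -0.123   0.1463] tilt [-0.1   -0.006 -0.995] gap 0.0256 F [ 3.6 -1.4 -9.6]
0.75 [ 0.0026 -0.      0.0029]
0.68 [-0.0071 -0.     -0.0067]
0.61 [-0.0066 -0.     -0.0072]
0.54 [-0.0061 -0.     -0.0076]
0.47 [-0.0056 -0.     -0.0081]
0.4 [-0.005  -0.     -0.0084]Traceback (most recent call last):
  File "look.py", line 11, in <module>
    a=cv2.imread("pics/s1.png");b=cv2.imread("pics/t1.png");cv2.imwrite(f"pics/st{n}.png",np.hstack([a,b]))
                                                                                          ~~~~~~~~~^^^^^^^
    return _nx.concatenate(arrs, 1, dtype=dtype, casting=casting)
           ~~~~~~~~~~~~~~~^^^^^^^^^^^^^^^^^^^^^^^^^^^^^^^^^^^^^^^
ValueError: all the input array dimensions except for the concatenation axis must match exactly, but along dimension 0, the array at index 0 has size 650 and the array at index 1 has size 550
```

View pics/s1.png

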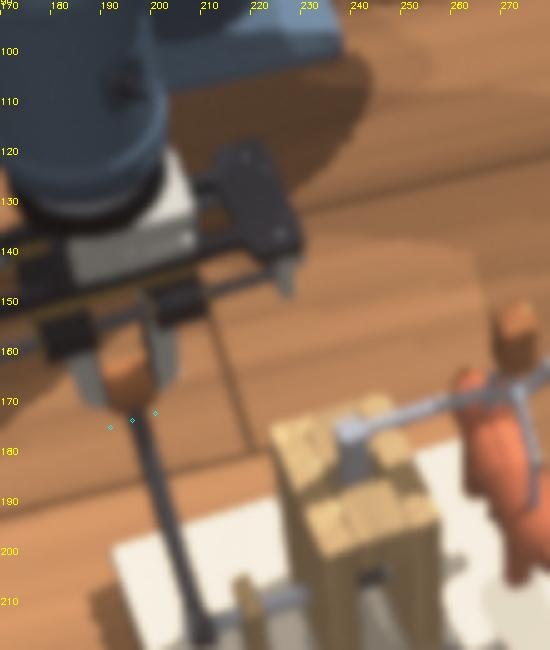

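{"method": "step_arm", "body": {"rows": "-1 -0.004 0 -0.005 0;-1 -0.006 0 -0.0075 0;-1 -0.006 0 -0.008 0;-1 -0.005 0 -0.008 0;-1 -0.004 0 -0.007 0"}}

```text
time: 20.7
tool_pos: [0.5375, -0.1206, 0.1681]
ee_rot: [-0.666, -0.025, 0.745, -0.025]
force: [-1.7, -2.6, -7.8]
finger_gap: 0.0256
```

```bash
python3 arc.py .47 .4 .34 .28 .22 .17 .12
```

```text
t 20.7 theta 0.423 r 0.1387 y -0.0001 pos [ 0.5375 -0.1206  0.1681] tilt [-0.112 -0.005 -0.994] gap 0.0256 F [-1.7 -2.6 -7.8]
0.47 [ 0.0024 -0.0001  0.0063]
0.4 [-0.0051 -0.     -0.0084]
0.34 [-0.0039 -0.     -0.0074]
0.28 [-0.0034 -0.     -0.0077]
0.22 [-0.003  -0.     -0.0079]
0.17 [-0.0021 -0.     -0.0067]
0.12 [-0.0018 -0.     -0.0068]
```

{"method": "step_arm", "body": {"rows": "-1 -0.002 0 -0.006 0;-1 -0.0025 0 -0.007 0;-1 -0.002 0 -0.007 0;-1 -0.002 0 -0.006 0;-1 -0.001 0 -0.005 0"}}

```text
time: 21.2
tool_pos: [0.5704, -0.1183, 0.1774]
ee_rot: [-0.665, -0.024, 0.746, -0.026]
force: [-5.0, -2.1, 1.2]
finger_gap: 0.0257
```

```bash
python3 arc.py  .17 .12 .08 .05 .03 0
```

```text
t 21.2 theta 0.174 r 0.1378 y -0.0003 pos [ 0.5704 -0.1183  0.1774] tilt [-0.115 -0.007 -0.993] gap 0.0257 F [-5.  -2.1  1.2]
0.17 [-0.0022 -0.0003  0.0001]
0.12 [-0.0018 -0.     -0.0068]
0.08 [-0.0012 -0.     -0.0055]
0.05 [-0.0008 -0.     -0.0041]
0.03 [-0.0004 -0.     -0.0028]
0.0 [-0.0005 -0.     -0.0042]
```

{"method": "step_arm", "body": {"rows": "-1 -0.0015 0 -0.005 0;-1 -0.0015 0 -0.004 0;-1 -0.001 0 -0.004 0;-1 -0.0005 0 -0.003 0;-1 0 0 0 0;-1 0 0 0 0"}}

```text
time: 21.8
tool_pos: [0.5882, -0.1171, 0.1794]
ee_rot: [-0.664, -0.024, 0.747, -0.026]
force: [-3.4, -2.3, -3.2]
finger_gap: 0.0252
```

```bash
python3 look.py 22 290,140,80,110 170,90,110,110;  python3 arc.py .1 .05 .0
```

```text
t 21.9 theta 0.044 r 0.1379 y -0.0003 pos [ 0.5881 -0.1171  0.1794] tilt [-0.117 -0.006 -0.993] gap 0.0253 F [-3.2 -1.8 -2.2]
0.1 [-0.0006 -0.0003  0.0081]
0.05 [-0.0013 -0.     -0.0069]
0.0 [-0.001  -0.     -0.0069]
```

View pics/st22.png

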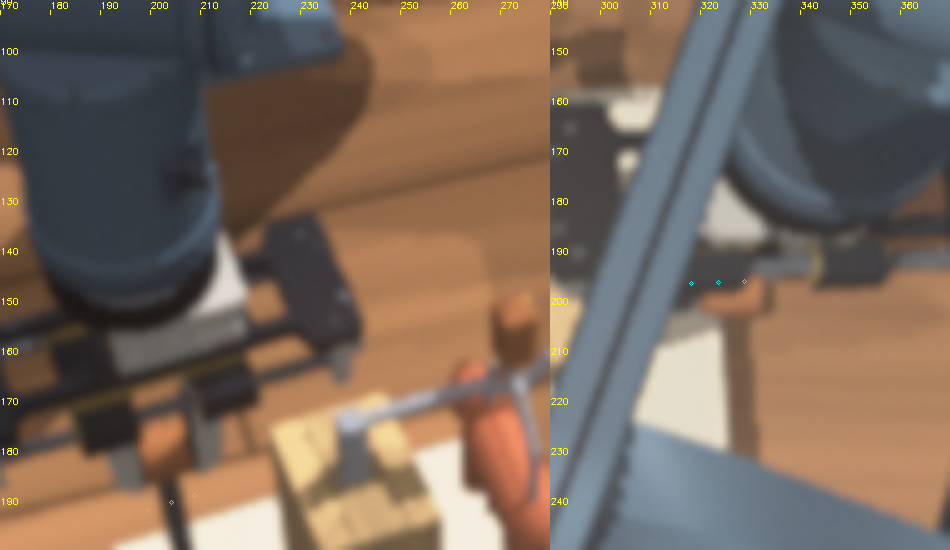

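Run:
```python
from h import *
P=np.array([(.4583,.0726),(.4768,.1154),(.5025,.1463),(.5375,.1681),(.5704,.1774),(.5881,.1794)])
yaw=.0727
P[:,0]=P[:,0]/np.cos(yaw)
for fr in (0,1):
    f=lambda q:np.hypot(P[:,0]-q[0],P[:,1]-q[1])-(q[2] if fr else .14)
    o=least_squares(f,[.59,.04,.14]); q=o.x
    print(np.round(q,4),np.round(f(q)*1e3,2),"theta",np.round(np.arctan2(q[0]-P[:,0],P[:,1]-q[1]),3))
t=load("scene22"); yaw=.0727
ex=np.array([np.cos(yaw),np.sin(yaw),0]); ey=np.array([-ex[1],ex[0],0]); piv=np.array([.5909,-.0203,.07])-.095*ey
pts=[proj(t,piv+np.array([0,0,h])+d*ex)[0] for d in (0,) for h in (0,.05,.1,.126,.14)]
print(np.round(pts,1))
crop(t,185,150,60,75,8,"z22.png",pts)
```

```text
[0.5954 0.0397 0.14  ] [-0.15 -0.33  0.56  0.29 -0.3  -0.18] theta [1.333 0.998 0.71  0.415 0.169 0.041]
[0.5938 0.0417 0.1377] [ 0.16 -0.44  0.31  0.13 -0.23  0.07] theta [1.345 1.004 0.711 0.41  0.16  0.03 ]
[[209.8 215.8]
 [207.8 205.7]
 [205.7 194.9]
 [204.5 188.9]
 [203.9 185.6]]
```

View pics/z22.png

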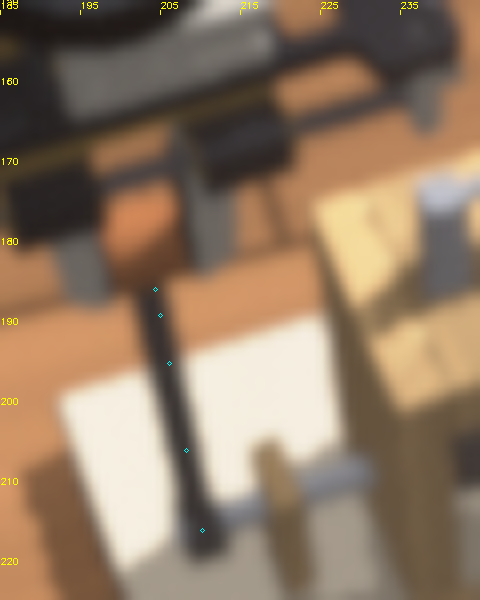

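Run:
```python
from h import *
yaw=.0727
ex=np.array([np.cos(yaw),np.sin(yaw),0]); ey=np.array([-ex[1],ex[0],0]); piv=np.array([.5909,-.0203,.07])-.095*ey
def inpl(f,uv):
    d=ray(f,uv); n=ey; s=((piv-f["eye"])@n)/(d@n); q=f["eye"]+d*s-piv; return round(float(np.arctan2(-q@ex,q[2])),3),round(float(np.hypot(q@ex,q[2])),4)
for n,uv in (("scene0",(194.7,171.8)),("scene20",(194,171)),("scene21",(195.5,166.5)),("scene22",(202,179))):
    f=load(n); print(n,inpl(f,uv))
ims=[]
for n,x,y in (("scene20",175,155),("scene21",175,150),("scene22",182,163)):
    f=load(n); im=f["color"][y:y+35,x:x+35,::-1]; ims.append(cv2.resize(im,(260,260),interpolation=cv2.INTER_CUBIC))
cv2.imwrite("pics/knob.png",np.hstack(ims))
```

```text
scene0 (1.191, 0.1338)
scene20 (1.292, 0.1419)
scene21 (0.603, 0.1461)
scene22 (0.063, 0.1554)
```

View pics/knob.png

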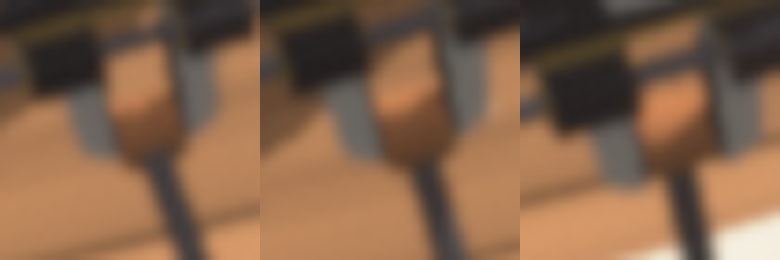

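{"method": "step_arm", "body": {"rows": "-1 -0.0005 0 -0.003 0;-1 0 0 -0.0025 0;-1 0 0 0 0;-1 0 0 0 0"}}

```text
time: 22.3
tool_pos: [0.5936, -0.1167, 0.1797]
ee_rot: [-0.664, -0.024, 0.747, -0.026]
force: [-3.9, -3.3, -1.6]
finger_gap: 0.0255
```

```bash
python3 look.py 23 290,140,80,110 180,110,120,110;  python3 arc.py 0
python3 - <<'E'
from h import *
f=load("scene23"); 
yaw=.0727
ex=np.array([np.cos(yaw),np.sin(yaw),0]); ey=np.array([-ex[1],ex[0],0]); o=np.array([.5909,-.0203,0])
for h in (0,.022): print(h,np.round(proj(f,[o+[0,0,.188+h],o+.111*ey+[0,0,.190+h],o+.09*ey+[0,0,.22+h]]),1).tolist())
E
```

```text
t 22.4 theta 0.005 r 0.138 y -0.0003 pos [ 0.5935 -0.1167  0.1796] tilt [-0.117 -0.006 -0.993] gap 0.0256 F [-4.1 -2.2 -2.2]
0.0 [-0.0021 -0.0003 -0.0004]
0 [[240.2, 179.7], [280.0, 166.7], [272.8, 161.6]]
0.022 [[239.8, 174.4], [280.3, 161.3], [273.0, 156.0]]
```

View pics/s1.png

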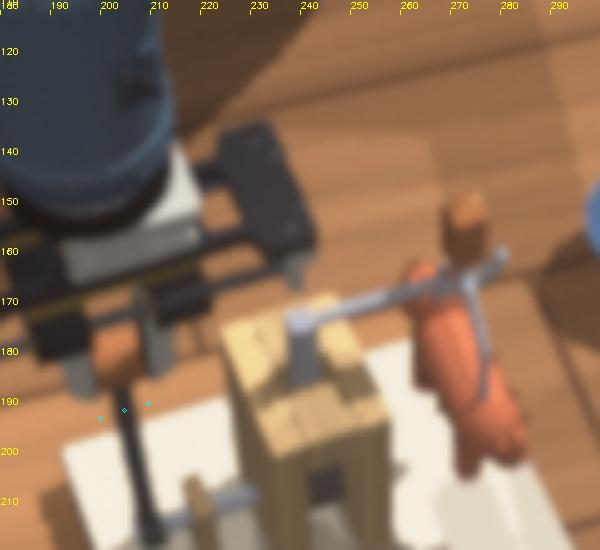

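{"method": "step_arm", "body": {"rows": "-1 0 0 0 0;-1 0 0 0 0;-1 0 0 0 0;-1 0 0 0 0;-1 0 0 0 0;-1 0 0 0 0;-1 0 0 0 0;-1 0 0 0 0"}}

```text
time: 23.2
tool_pos: [0.5934, -0.1167, 0.1797]
ee_rot: [-0.664, -0.024, 0.747, -0.026]
force: [-3.6, -1.5, -2.0]
finger_gap: 0.0255
```

```bash
python3 look.py 24 290,140,80,110 180,110,120,110;  python3 arc.py 0
python3 - <<'E'
from h import *
a=load("scene23")["color"].astype(int);b=load("scene24")["color"].astype(int); d=abs(a-b).max(2); print("diff jaguar",d[140:215,255:295].max(),"lever",d[170:220,190:220].max())
import station
f=station.grab_frame("scene"); np.savez("pics/scene25.npz",**f)
cv2.imwrite("pics/fin.png",cv2.resize(f["color"][:,:,::-1],(800,600)))
E
```

```text
t 23.3 theta 0.006 r 0.138 y -0.0003 pos [ 0.5933 -0.1167  0.1796] tilt [-0.117 -0.006 -0.993] gap 0.0253 F [-3.5 -3.3 -1.8]
0.0 [-0.0021 -0.0003 -0.0006]
diff jaguar 2 lever 10
```

View pics/fin.png

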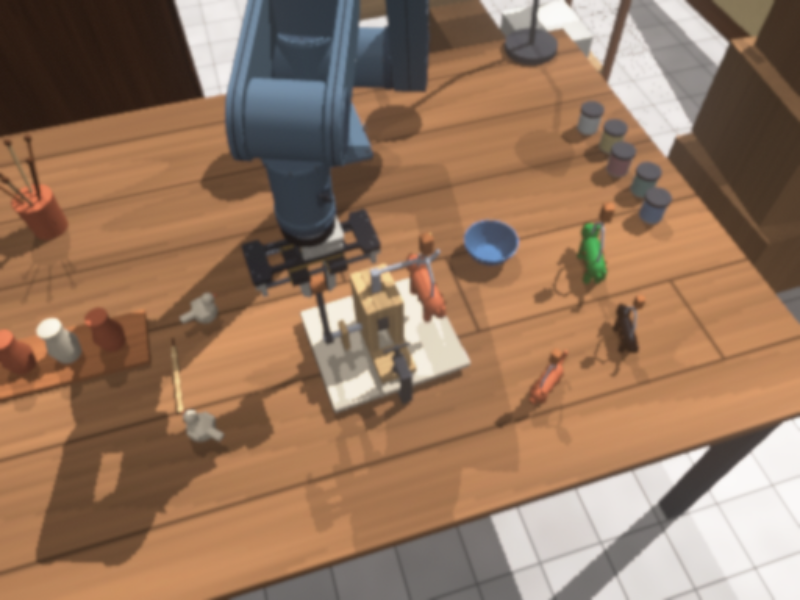

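```bash
python3 -c "
from station import *
print(hand_in())"
```

```text
the job is handed in; nothing more can be done
None
```

I hung the larger terracotta jaguar on the cam lift's hook and let go of it. I then pinched the lever knob, swung it up to straight up, and handed in at about 23.5 s while still holding it.

**Last checks**
- **Lever:** the lever was about 0.005 rad from upright by the arm's position; circle fits through the arc agree to about 0.015 rad. The gripper was still on the knob, with a 25.5 mm opening and about 4 N of spring force.
- **Hook:** the tip had risen 5.5 px in the scene picture, which matches the expected 22 mm.
- **Jaguar:** it hung free and did not visibly move between two pictures taken about 1 s apart.
- **Bystanders:** the doves, bowl and stick look to be where they started.

**What disagreed**
- **Fingertips:** they looked about 20 mm shorter in the pictures than the stated tool point, so I gripped a little deeper. Both grips held.
- **Tool tilt:** the tool drifted to about 0.12 rad off vertical during the moves, with no visible effect.
- **Knob radius:** the arm's position gave 138 mm instead of 140 mm, and the picture gave about 155 mm. I trusted the arm's position.

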